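# Close the bolt tin with the lid that fits

## Task

The open tin of bolts in the inclined rack has to be closed, and three lids that look alike lie in front of it: try them on and snap the one that fits fully home on the tin's rim all round, then let go. The lids that do not fit must end up lying flat on the bench, handle up; leave the other things on the bench as they are.

Things in the scene. Friction and masses are not known exactly. Their poses are not given: they have to be found in the camera images.
- tin: Open sheet-steel bolt tin, middle one of three containers in a blue inclined picking rack, fixed in it. Outside 70 (own x) by 100 (own y) by 60 mm tall, 2 mm walls, rounded rim. Origin: centre of its underside; own z, out of the mouth, leans 30 degrees from vertical towards the robot's side of the bench; x runs up the slope, y along the rack.
- tin_rim (a point): Centre of the tin's mouth in the plane of the rim's top, 60 mm along z from tin; same axes. Along both 100 mm walls runs a sprung half-round snap bead, standing out 5 mm, centred 9 mm below the rim; it yields inwards and springs back. 150 mm away, centre to centre, stand a like tin already shut with its lid (+y) and an open carton of bolts 55 mm tall (-y).
- lid_home (a point): Where the origin of the lid that fits lies once snapped home: on the tin's axis, 16 mm below the rim; same axes. That lid has 3 mm of play to each side; it goes over the rim, meets the beads 8 to 9 mm above home, then needs a firm push along the axis, about 12 N, up to 20 N if off-centre, to snap. A wrong lid is 9 mm narrower or 10 mm shorter; its skirt stops on the rim, about 15 mm above home.
- lid_a: One of three look-alike sheet-steel lids with a black bow handle, lying handle up on the bench; one of the three fits, which one is found by trying. Origin: centre of the skirt's underside; z up, x across, y along lid and handle. 75 to 84 mm (x) by 105 to 115 mm (y), about 130 g. Skirt 16 mm deep, upper face of the top plate at z = 18 mm. Either way round is the same.
- lid_b: Second of the three look-alike lids; origin, axes and sizes as lid_a. All three have the same handle: a bar 14 mm thick (x) and 60 mm long (y) from z = 32 to 48 mm, centred over the lid, on two legs at y = -25 and +25 mm, open between the legs down to the plate.
- lid_c: Third of the three look-alike lids; origin, axes, sizes and handle as lid_a and lid_b.
- bolt_big: Bystander: large steel hex bolt standing on its head, 35 mm wide, 68 mm tall, between lids; origin at the centre of its underside.
- nut: Bystander: large steel hex nut lying flat, 50 mm wide, 22 mm tall, between lids; origin at the centre of its underside.
- wrench: Bystander: steel wrench about 190 mm long lying on the right of the bench; origin at its underside.
- parts_bin: Bystander: sheet-metal bin 130 x 100 x 70 mm with bolts, on the left of the bench; origin at the centre of its underside.
- oil_can: Bystander: upright can 60 mm in diameter, 160 mm tall, on the left beyond the bin; origin at the centre of its underside.
- carton: Bystander: closed carton 120 x 90 x 70 mm on the right of the bench; origin at the centre of its underside.
- washers: Bystander: short stack of washers 44 mm in diameter, 18 mm tall, on the left of the bench; origin at the centre of its underside.
Not all that is in view belongs to the job. Leave any blue or yellow look-alike of the lid_b alone. What is shaped like the lid_a but green is not meant.

How it is judged:
By the outcome, as a careful person would: the job done as asked, in the order asked, and still so for the second after the job is handed in, with the robot touching nothing.
It also fails if it takes over 72 s, if anything falls off the work surface, if the arm or the gripper's body presses on something with over 40 N, if the wrist force passes 120 N, or if a joint passes its speed limit or range.

## Robot

A 6-joint arm with a two-finger parallel gripper is mounted at the origin on the work surface. World frame = base frame: x ahead of the robot, y to its left, z up, the work surface at z = 0. Lengths are in m, angles in rad, forces in N, time in s.
With the tool pointing down it reaches from about 0.25 to 0.725 m from the base axis. Payload 4 kg.
Tool frame: the origin (TCP) lies midway between the tips of the shut fingers; the grasp point (between the pads) lies 19 mm behind it; z points along the fingers, y is the line along which they close (so a half turn about z gives the same grasp; the last joint's range is limited). The gripper opens to 85 mm and grips with 20 to 120 N. Pads are 22 mm wide; open, the fingers measure 114 mm over their backs; the gripper's body (76 mm by 85 mm) begins 54 mm behind the grasp point. The pads swing forward as they close: fully open they stand 13 mm farther back than shut.
Start: joints at [1.194, 0.241, 0.005, 1.335, 0, 1.571], TCP at [0.184, 0.465, 0.231] pointing down, gripper open.
Joint ranges: [-2.72, 2.72], [-1.05, 1.87], [-1.09, 1.28], [-1.99, 2.15], [-1.42, 1.44], [-3.14, 3.14]. Speed limits (rad/s): [2.79, 2.79, 3.14, 3.14, 3.14, 3.14].

## Interface

Orientations are given as a unit quaternion [x, y, z, w].
In Python, from workcell import bot gives the robot as it stands.
- The arm moves only by the tool move_arm, never from a script. Its argument "motion" is a list of rows, each an object of numbers: "x", "y", "z": the shift along the tool's x, y, z in cm; "yaw": the turn about the tool's z in degrees. A call has 1 to 20 rows; each row is the pose to reach, as a shift and turn from the pose commanded when the call began, along the tool's axes at that moment; what a row does not reach only later rows make up. A row lasts 1/8 s, in which the tool goes at most 62.5 mm and 10.7 degrees, less where a joint would pass 70% of its speed; a pose out of reach is approached as far as the arm can. A call with a gripper value outside its range is refused whole. "gripper" is the opening, from -1 (shut) to 1 (fully open), set as the call begins (left out, the last holds). The fingers move at their own pace and stop on an object; the grip force is fixed at half the most. Time passes only in rows, so rows that repeat a pose let the fingers close. It gives the time, the measured TCP pose, the force, the opening and the grip force at its end, in the units of the state.
- bot.get_obs(): the state, without advancing time (a new reading comes with each control period).
- bot.camera(name): name is "scene" or "top"; returns the picture (480x640x3 uint8, blue, green, red); there is no depth.
- bot.camera_model(name): a dict with "K" (3x3 intrinsics, pixels), "world_from_camera" (4x4, takes a point from camera to world coordinates). Camera axes: x right, y down, z forward; pixel columns grow to the right and rows downward; lengths in m; the calibration is good to about 2 mm. A picture is of the moment at which its call begins. camera_model takes no time and is no camera call.
- bot.job_done(): hands the job in; it is judged then, once.
Trained networks look in the newest picture that a camera, given by its name, has taken for a name from the list of things; names that differ only in an ending like _2 or _b are one class to them, and where a whole thing is asked for, a point or a joint stands for the part that bears it (a point fixed in the world has none). Each returns a list of dicts, best first, with "score" (0 to 1); they miss things now and then, are a little off and sometimes report something else, mostly with a low value. They report only what shows in the picture. A call takes as long as a camera call. They do not tell look-alikes from the thing itself.
- bot.cut_out(camera, name): "mask" (480x640 bool, what is visible of it) and "centre" ([row, column] in pixels, amid what is visible of it).
The state is a dict: "clock": time; "joint_pos": joint angles; "joint_vel": joint speeds; "tau": joint torques, N m; "eef_pos": TCP position; "tool_rot": TCP orientation; "ft_force": force on the tool from outside, world axes, zero at the start; "ft_torque": the same for the moment, N m; "grip_width": finger opening in m; "grasp_force": force on a finger pad.
Only numpy, scipy, OpenCV 4.12 (cv2) and the standard library are available. Lean on these libraries where they do the work, as an engineer would, in place of code of your own. Each camera call takes 0.05 s, during which the arm holds its last target. There are 200 camera calls.

## Working session

There is one attempt and no reset: what is moved stays moved. The work goes in short steps, Python scripts to look and compute and a tool call to move; the robot and the scene stay as the last step left them, time stands still between calls to the robot, and variables do not carry over. Pictures are saved under pics/ and viewed, at most 10 in all, crops included, and the job is handed in when it is done.

Besides the shell and the picture viewer there is one more tool, called as name(argument=value, ...) on one line, values as JSON. move_arm: Moves the arm, as the interface text tells. Its arguments: {"type":"object","properties":{"motion":{"type":"array"},"gripper":{"type":"number"}},"required":["motion"]}

```bash
mkdir -p pics; cat > h.py <<'E'
import numpy as np, cv2
from workcell import bot
def ray(cam,rc):
    m=bot.camera_model(cam);K=np.array(m["K"]);T=np.array(m["world_from_camera"])
    d=T[:3,:3]@np.linalg.inv(K)@[rc[1],rc[0],1.];return T[:3,3],d
def at_z(cam,rc,z):
    o,d=ray(cam,rc);return o+d*(z-o[2])/d[2]
def proj(cam,p):
    m=bot.camera_model(cam);K=np.array(m["K"]);T=np.linalg.inv(np.array(m["world_from_camera"]))
    q=K@(T[:3,:3]@np.array(p)+T[:3,3]);return q[:2]/q[2]
E
python3 - <<'E'
from h import *
for c in("scene","top"):
    im=bot.camera(c);cv2.imwrite(f"pics/{c}0.png",im)
    m=bot.camera_model(c);print(c,np.round(m["K"],1).tolist(),np.round(m["world_from_camera"],3).tolist())
    for n in("tin","lid_a","bolt_big","nut"):
        for r in bot.cut_out(c,n)[:6]:
            k=r["mask"].astype(np.uint8);p=np.argwhere(k)
            rect=cv2.minAreaRect(p[:,::-1].astype(np.float32))
            print(c,n,round(r["score"],2),np.round(r["centre"]),k.sum(),np.round(rect[0],1),np.round(rect[1],1),round(rect[2],1),"z=.018:",np.round(at_z(c,rect[0][::-1],.018),3))
o=bot.get_obs();print(o["clock"],o["eef_pos"],o["tool_rot"])
E
```

```text
scene [[455.3, 0.0, 312.8], [0.0, 455.3, 239.9], [0.0, 0.0, 1.0]] [[-0.83, 0.331, -0.448, 1.064], [0.557, 0.458, -0.693, 0.903], [-0.024, -0.825, -0.564, 0.835], [0.0, 0.0, 0.0, 1.0]]
scene lid_a 0.86 [302. 367.] 1081 [367.  303.5] [44.6 29.1] 38.0 z=.018: [0.465 0.229 0.018]
scene lid_a 0.85 [216. 316.] 524 [314.8 212.2] [24.6 24.3] 81.3 z=.018: [ 0.314 -0.238  0.018]
scene lid_a 0.73 [223. 278.] 590 [279.5 226.5] [32.5 22.6] 45.0 z=.018: [ 0.461 -0.231  0.018]
scene lid_a 0.72 [282. 426.] 931 [424.3 280.8] [42.4 27.6] 45.0 z=.018: [0.276 0.249 0.018]
scene lid_a 0.7 [266. 321.] 713 [322.3 263.8] [38.2 23.3] 45.0 z=.018: [0.462 0.02  0.018]
scene lid_a 0.68 [190. 292.] 435 [291.5 185.5] [21. 23.] 90.0 z=.018: [ 0.275 -0.457  0.018]
scene bolt_big 0.68 [284. 334.] 190 [333.7 281.2] [22. 12.] 78.7 z=.018: [0.482 0.105 0.018]
scene nut 0.75 [241. 302.] 175 [302.5 240.5] [13. 15.] 90.0 z=.018: [ 0.444 -0.116  0.018]
top [[494.5, 0.0, 319.7], [0.0, 494.5, 239.0], [0.0, 0.0, 1.0]] [[0.001, -0.998, 0.066, 0.388], [-1.0, -0.001, 0.006, -0.027], [-0.006, -0.066, -0.998, 1.243], [0.0, 0.0, 0.
[... 231 characters left out ...]
244.4] [45.7 30.3] 2.1 z=.018: [0.456 0.011 0.018]
top lid_a 0.8 [323. 494.] 1725 [498.3 319.3] [49.6 36.3] 33.7 z=.018: [ 0.272 -0.458  0.018]
top lid_a 0.66 [322. 211.] 1517 [214.  319.6] [43.4 36. ] 7.4 z=.018: [0.27  0.24  0.018]
top lid_a 0.65 [242. 223.] 1397 [222.9 243. ] [33.8 42.2] 87.3 z=.018: [0.459 0.221 0.018]
top lid_a 0.64 [305. 410.] 1510 [410.4 303.4] [46.  33.7] 27.6 z=.018: [ 0.31  -0.243  0.018]
top nut 0.69 [251. 361.] 262 [360.  249.5] [17. 18.] 90.0 z=.018: [ 0.443 -0.12   0.018]
top nut 0.49 [244. 312.] 1392 [306.6 244.7] [46.4 31. ] 2.2 z=.018: [0.455 0.012 0.018]
0.5 [0.18395139 0.464917   0.23127836] [ 1.87282481e-01  9.82306098e-01 -2.67717392e-05 -2.32791724e-05]
```

View pics/scene0.png

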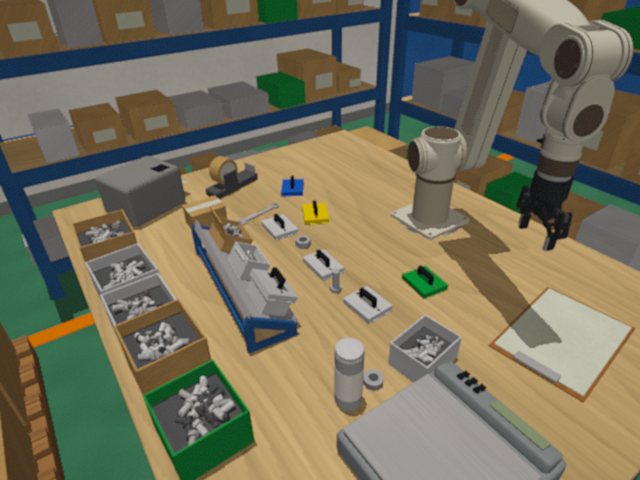

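View pics/top0.png

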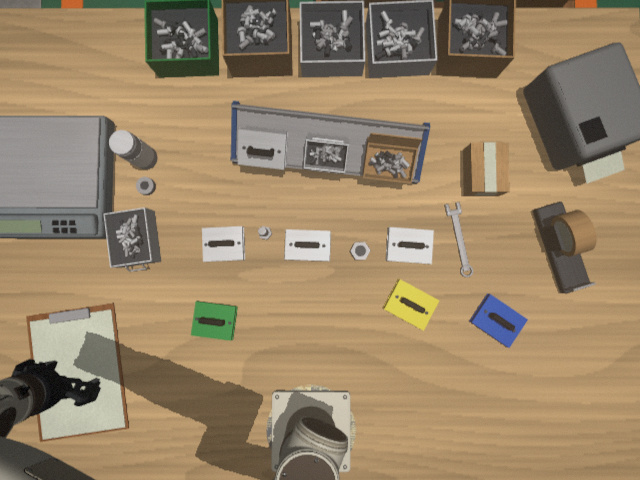

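The grey lids are at top pixels (223,243), (307,244) and (410,245); the green, yellow and blue ones are decoys. The right lid is the largest in both directions, about 47x35 px, so it's my first candidate. The open tin is at about (326,153), in a rack yawed roughly -5°. Next I'll zoom in.

```bash
python3 - <<'E'
import cv2
t=cv2.imread("pics/top0.png");s=cv2.imread("pics/scene0.png")
a=cv2.resize(t[130:180,230:430],None,fx=4,fy=4,interpolation=cv2.INTER_CUBIC)
b=cv2.resize(t[220:270,195:395+45],None,fx=3.2,fy=3.2,interpolation=cv2.INTER_CUBIC)
import numpy as np
print(a.shape,b.shape)
c=np.zeros((400,800,3),np.uint8);c[:200]=a;c[220:220+b.shape[0],:b.shape[1]]=b[:,:800];cv2.imwrite("pics/tz.png",c)
cv2.imwrite("pics/sz.png",cv2.resize(s[215:335,190:310],(600,600),interpolation=cv2.INTER_CUBIC))
E
```

```text
(200, 800, 3) (160, 784, 3)
```

View pics/tz.png

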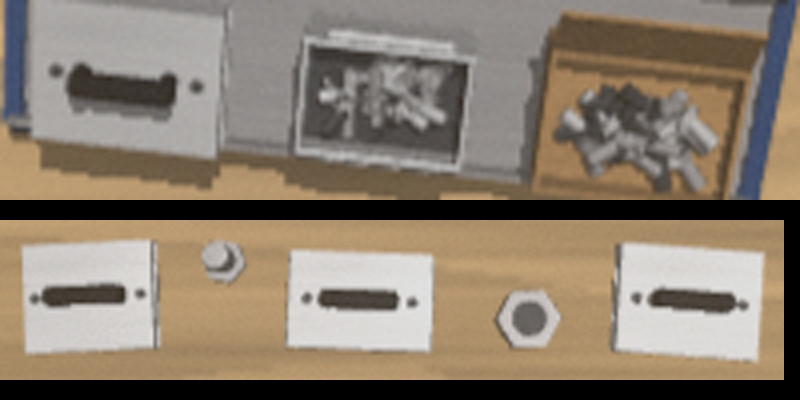

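View pics/sz.png

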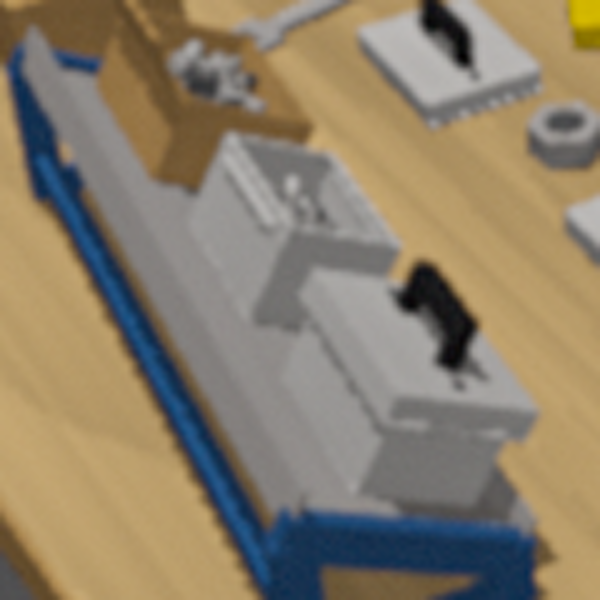

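```bash
cat > fit.py <<'E'
from h import *
from scipy.optimize import least_squares
top=np.array([(303,38),(475,57),(462,172),(295,155)])/4+[230,130]   # up+y, up-y, dn-y, dn+y
sc=np.array([(290,237),(230,133),(333,152),(400,245)])/5+[190,215]
loc=np.array([(35,50,0),(35,-50,0),(-35,-50,0),(-35,50,0)])/1000
def R(yaw):
    c,s=np.cos(yaw),np.sin(yaw);a=np.pi/6
    return np.array([[c,-s,0],[s,c,0],[0,0,1]])@np.array([[np.cos(a),0,-np.sin(a)],[0,1,0],[np.sin(a),0,np.cos(a)]])
def res(p):
    W=p[:3]+loc@R(p[3]).T
    return np.concatenate([(proj("top",w)-q) for w,q in zip(W,top)]+[(proj("scene",w)-q) for w,q in zip(W,sc)])
if __name__=="__main__":
    f=least_squares(res,[.66,-.03,.12,-.09],loss="soft_l1");print(f.x,np.degrees(f.x[3]),np.round(f.fun,1))
    print("underside",f.x[:3]-R(f.x[3])@[0,0,.06],"axis",R(f.x[3])@[0,0,1])
    for n,c in dict(R=[(622,243),(764,253),(757,360),(616,350)],M=[(290,250),(434,255),(430,352),(287,347)],L=[(22,244),(153,240),(157,347),(26,353)]).items():
        P=np.array([at_z("top",((v-220)/3.2+220,u/3.2+195),.018) for u,v in c])
        d=P[0]+P[3]-P[1]-P[2]; e=P[0]+P[1]-P[2]-P[3]
        print(n,P.mean(0).round(4),"len",np.linalg.norm(d)/2,"wid",np.linalg.norm(e)/2,"yaw",np.degrees(np.arctan2(-d[0],d[1])),np.degrees(np.arctan2(e[1],e[0])))
    m=[r for r in bot.cut_out("scene","lid_a") if abs(r["centre"][1]-278)<8]
E
python3 fit.py
```

```text
[ 0.65520339 -0.03478852  0.1073517  -0.10871886] -6.229131852245148 [-0.   0.1  0.3  0.  -0.   0.3 -0.4 -0.  -0.1 -1.7 -1.   0.1 -0.   0.4
  0.4  0.4]
underside [ 0.68502627 -0.03804367  0.05539017] axis [-0.49704796  0.05425241  0.8660254 ]
R [ 0.4532 -0.2454  0.018 ] len 0.10968285562150437 wid 0.08321372897286017 yaw -4.001373024056287 -4.0826299531769905
M [0.4533 0.0099 0.018 ] len 0.11139829831956051 wid 0.07537990768617983 yaw -1.943841135197512 -1.9000728148013746
L [0.457  0.2202 0.018 ] len 0.10187591587010092 wid 0.0841052853990624 yaw 2.238550904247027 2.9279907858084644
```

```bash
cat >> h.py <<'E'
from scipy.spatial.transform import Rotation as Ro
def plan(*pts, yaw_to=None):
    o=bot.get_obs();r=Ro.from_quat(o["tool_rot"]);R=r.as_matrix();p=np.array(o["eef_pos"])
    print("t",round(o["clock"],2),"at",p.round(4),"ytool",np.degrees(np.arctan2(R[1,1],R[0,1])).round(2),"Rz",R[:,2].round(3),"F",np.round(o["ft_force"],1),"w",round(o["grip_width"],4),"g",np.round(o["grasp_force"],1))
    for q in pts: print("  ->",np.round(q,4),"shift cm",((R.T@(np.array(q)-p))*100).round(2))
    if yaw_to is not None: print("  yaw",-(yaw_to-np.degrees(np.arctan2(R[1,1],R[0,1]))))
E
python3 -c "
from h import *
plan([.453,-.245,.15],[.453,-.245,.06],yaw_to=86)"
```

```text
t 0.55 at [0.1839 0.4649 0.2313] ytool 68.41 Rz [-0. -0. -1.] F [-0.5  0.5 -0.6] w 0.0856 g 0.0
  -> [ 0.453 -0.245  0.15 ] shift cm [-51.14 -56.11   8.13]
  -> [ 0.453 -0.245  0.06 ] shift cm [-51.14 -56.11  17.13]
  yaw -17.58829729943716
```

move_arm(motion=[{"x":-3.4,"y":-3.7,"yaw":-1},{"x":-7,"y":-7.5,"yaw":-3},{"x":-10.5,"y":-11.5,"yaw":-5},{"x":-14,"y":-15,"yaw":-7},{"x":-17.5,"y":-19,"yaw":-9},{"x":-21,"y":-23,"yaw":-11},{"x":-24.5,"y":-27,"yaw":-13},{"x":-28,"y":-31,"yaw":-15},{"x":-32,"y":-35,"z":1,"yaw":-16},{"x":-36,"y":-39,"z":2,"yaw":-17},{"x":-40,"y":-43,"z":4,"yaw":-17.6},{"x":-43.5,"y":-47,"z":6,"yaw":-17.6},{"x":-47,"y":-51,"z":7.5,"yaw":-17.6},{"x":-49.5,"y":-54,"z":8.5,"yaw":-17.6},{"x":-51.1,"y":-56.1,"z":9,"yaw":-17.6},{"x":-51.1,"y":-56.1,"z":9,"yaw":-17.6},{"x":-51.1,"y":-56.1,"z":9,"yaw":-17.6}], gripper=1)

```text
invalid input at $.motion[0]: expected keys x, y, z, yaw
```

```bash
python3 -c "
from h import *
plan([.453,-.245,.014],yaw_to=86)
im=bot.camera('top');cv2.imwrite('pics/t1.png',im)
im=bot.camera('scene')
cv2.imwrite('pics/s1.png',cv2.resize(im[130:270,200:360],(640,560),interpolation=cv2.INTER_CUBIC))
"
```

```text
t 0.55 at [0.1839 0.4649 0.2313] ytool 68.41 Rz [-0. -0. -1.] F [-0.5  0.5 -0.6] w 0.0856 g 0.0
  -> [ 0.453 -0.245  0.014] shift cm [-51.14 -56.11  21.73]
  yaw -17.58829729943716
```

View pics/s1.png

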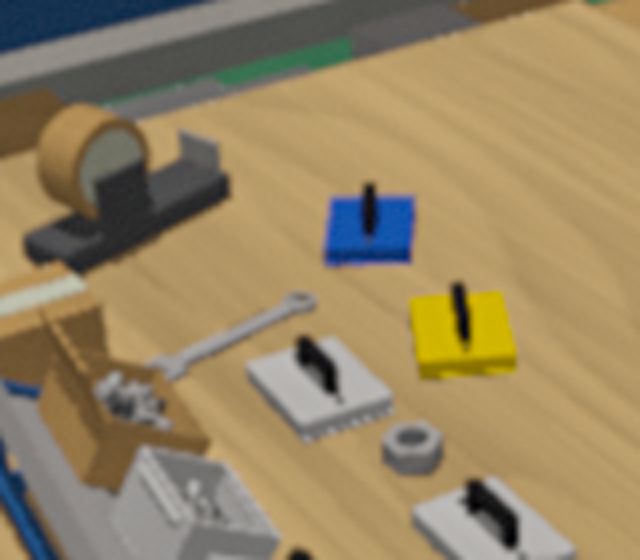

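The move was refused because every row needs all four keys. This view shows the right lid undisturbed at crop (320,385), with its handle running along its length.

move_arm(motion=[{"x":-3.4,"y":-3.7,"z":0,"yaw":-1},{"x":-7,"y":-7.5,"z":0,"yaw":-3},{"x":-10.5,"y":-11.5,"z":0,"yaw":-5},{"x":-14,"y":-15,"z":0,"yaw":-7},{"x":-17.5,"y":-19,"z":0,"yaw":-9},{"x":-21,"y":-23,"z":0,"yaw":-11},{"x":-24.5,"y":-27,"z":0,"yaw":-13},{"x":-28,"y":-31,"z":0,"yaw":-15},{"x":-32,"y":-35,"z":1,"yaw":-16},{"x":-36,"y":-39,"z":2,"yaw":-17},{"x":-40,"y":-43,"z":4,"yaw":-17.6},{"x":-43.5,"y":-47,"z":6,"yaw":-17.6},{"x":-47,"y":-51,"z":7.5,"yaw":-17.6},{"x":-49.5,"y":-54,"z":8.5,"yaw":-17.6},{"x":-51.1,"y":-56.1,"z":9,"yaw":-17.6},{"x":-51.1,"y":-56.1,"z":9,"yaw":-17.6},{"x":-51.1,"y":-56.1,"z":9,"yaw":-17.6}], gripper=1)

```text
clock: 2.78
eef_pos: [0.4523, -0.2442, 0.1413]
tool_rot: [0.035, 0.999, 0.0, -0.0]
ft_force: [-0.1, -0.1, -0.6]
grip_width: 0.0853
grasp_force: 0.0
```

```bash
python3 -c "
from h import *
plan([.453,-.245,.015],yaw_to=86)
a=bot.camera('top')[200:290,360:460]; b=bot.camera('scene')[180:260,230:330]
cv2.imwrite('pics/g1.png',np.hstack([cv2.resize(x,(400,400),interpolation=cv2.INTER_CUBIC) for x in(a,b)]))
"
```

```text
t 2.77 at [ 0.4523 -0.2442  0.1413] ytool 86.02 Rz [-0.001  0.001 -1.   ] F [-0.1 -0.1 -0.6] w 0.0853 g 0.0
  -> [ 0.453 -0.245  0.015] shift cm [-0.08 -0.08 12.63]
  yaw 0.015555271111338698
```

View pics/g1.png

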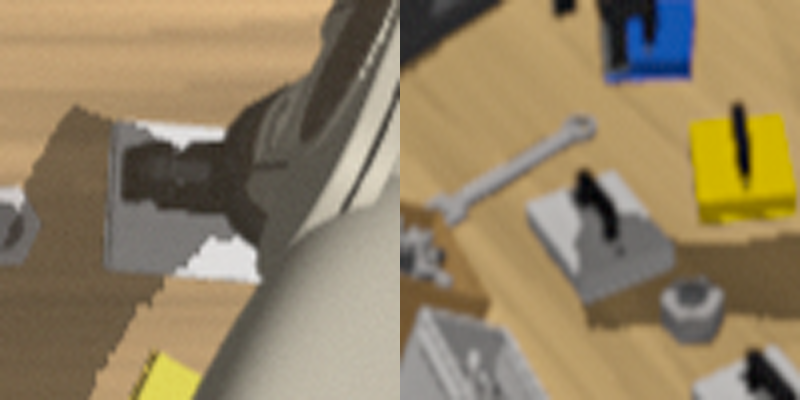

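The gripper is centred over the lid (crop left, ~(180,180)). Descending to grip the bar by its two ends so the lid can pivot.

move_arm(motion=[{"x":0,"y":0,"z":3,"yaw":0},{"x":-0.1,"y":-0.1,"z":8,"yaw":0},{"x":-0.1,"y":-0.1,"z":11,"yaw":0},{"x":-0.1,"y":-0.1,"z":12.4,"yaw":0},{"x":-0.1,"y":-0.1,"z":12.6,"yaw":0},{"x":-0.1,"y":-0.1,"z":12.6,"yaw":0}], gripper=1)

```text
clock: 3.62
eef_pos: [0.4547, -0.2461, 0.0165]
tool_rot: [0.035, 0.999, -0.0, 0.001]
ft_force: [0.1, -0.6, 0.2]
grip_width: 0.0854
grasp_force: 0.0
```

move_arm(motion=[{"x":0,"y":0,"z":0,"yaw":0},{"x":0,"y":0,"z":0,"yaw":0},{"x":0,"y":0,"z":0,"yaw":0},{"x":0,"y":0,"z":0,"yaw":0},{"x":0,"y":0,"z":0,"yaw":0}], gripper=0.2)

```text
clock: 4.25
eef_pos: [0.4547, -0.2464, 0.0168]
tool_rot: [0.035, 0.999, -0.001, 0.001]
ft_force: [-0.5, 0.7, 4.8]
grip_width: 0.0589
grasp_force: 64.9
```

I gripped too low: once tilted 30°, the plate would touch the fingertips. I'll regrip 6 mm higher, then lift.

move_arm(motion=[{"x":0,"y":0,"z":0,"yaw":0},{"x":0,"y":0,"z":-0.3,"yaw":0},{"x":0,"y":0,"z":-0.6,"yaw":0},{"x":0,"y":0,"z":-0.6,"yaw":0}], gripper=0.7)

```text
clock: 4.75
eef_pos: [0.4539, -0.246, 0.0216]
tool_rot: [0.035, 0.999, -0.0, 0.0]
ft_force: [-0.3, -0.7, 0.5]
grip_width: 0.0727
grasp_force: 0.0
```

move_arm(motion=[{"x":0,"y":0,"z":0,"yaw":0},{"x":0,"y":0,"z":0,"yaw":0},{"x":0,"y":0,"z":0,"yaw":0},{"x":0,"y":0,"z":0,"yaw":0}], gripper=0.2)

```text
clock: 5.25
eef_pos: [0.4538, -0.246, 0.0218]
tool_rot: [0.035, 0.999, -0.0, 0.0]
ft_force: [-1.8, 0.0, 6.2]
grip_width: 0.059
grasp_force: 64.8
```

move_arm(motion=[{"x":0,"y":0,"z":-1,"yaw":0},{"x":0,"y":0,"z":-4,"yaw":0},{"x":0,"y":0,"z":-9,"yaw":0},{"x":0,"y":0,"z":-14,"yaw":0},{"x":0,"y":0,"z":-16,"yaw":0},{"x":0,"y":0,"z":-16,"yaw":0}])

```text
clock: 6.0
eef_pos: [0.4546, -0.2463, 0.1831]
tool_rot: [0.035, 0.999, -0.001, 0.002]
ft_force: [-1.3, -0.1, -2.2]
grip_width: 0.0585
grasp_force: 64.9
```

```bash
cat >> h.py <<'E'
RIM=np.array([.6552,-.0348,.1074]);U=np.array([.994,-.1085,0.])
def tcp(u,w,v=0):  # bar centre rel. to rim centre, world-uphill u, up w (mm)
    return RIM+u/1000*U+np.array([0,0,w/1000-DZ])
DZ=.0172
E
python3 -c "
from h import *
plan(tcp(-19,75),tcp(-19,55),tcp(-51,16.6),tcp(-12,20.8),yaw_to=83.8)"
```

```text
t 6.0 at [ 0.4546 -0.2463  0.1831] ytool 86.01 Rz [ 0.003 -0.002 -1.   ] F [-1.3 -0.1 -2.2] w 0.0585 g 64.9
  -> [ 0.6363 -0.0327  0.1652] shift cm [-16.63  22.57   1.81]
  -> [ 0.6363 -0.0327  0.1452] shift cm [-16.63  22.58   3.81]
  -> [ 0.6045 -0.0293  0.1068] shift cm [-13.42  22.71   7.64]
  -> [ 0.6433 -0.0335  0.111 ] shift cm [-17.31  22.55   7.23]
  yaw 2.2110867824572864
```

move_arm(motion=[{"x":-2,"y":2.7,"z":0,"yaw":0.5},{"x":-5,"y":6.8,"z":0,"yaw":1},{"x":-8.4,"y":11.5,"z":0,"yaw":1.5},{"x":-11.8,"y":16,"z":0,"yaw":2.2},{"x":-14.5,"y":19.7,"z":0,"yaw":2.2},{"x":-16,"y":21.8,"z":0.5,"yaw":2.2},{"x":-16.6,"y":22.6,"z":1,"yaw":2.2},{"x":-16.6,"y":22.6,"z":1.5,"yaw":2.2},{"x":-16.6,"y":22.6,"z":1.5,"yaw":2.2}])

```text
clock: 7.12
eef_pos: [0.6336, -0.033, 0.1651]
tool_rot: [0.055, 0.999, -0.0, -0.001]
ft_force: [0.2, -0.4, -2.1]
grip_width: 0.0589
grasp_force: 65.0
```

```bash
sed -i 's/DZ=.0172/DZ=.0182/' h.py; python3 -c "
from h import *
plan(tcp(-19,54),tcp(-51,16.6),tcp(-12,20.8),yaw_to=83.8)
a=bot.camera('top')[110:210,260:400]; b=bot.camera('scene')[200:300,190:310]
cv2.imwrite('pics/p1.png',np.hstack([cv2.resize(x,(400,400),interpolation=cv2.INTER_CUBIC) for x in(a,b)]))
"
```

```text
t 7.12 at [ 0.6336 -0.033   0.1651] ytool 83.73 Rz [-0.003 -0.    -1.   ] F [ 0.2 -0.4 -2.1] w 0.0589 g 65.0
  -> [ 0.6363 -0.0327  0.1432] shift cm [-0.28  0.06  2.19]
  -> [ 0.6045 -0.0293  0.1058] shift cm [2.91 0.06 5.94]
  -> [ 0.6433 -0.0335  0.11  ] shift cm [-0.99  0.06  5.51]
  yaw -0.07058421714712892
```

View pics/p1.png

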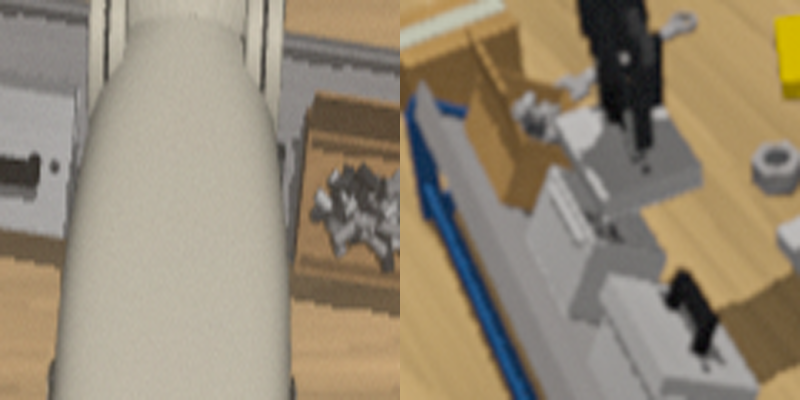

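The lid is held level over the tin (crop right, ~(640,160)). Next I tilt it by lowering it downhill onto the rim.

move_arm(motion=[{"x":-0.2,"y":0,"z":1,"yaw":0},{"x":-0.2,"y":0,"z":2,"yaw":0},{"x":0.1,"y":0,"z":2.5,"yaw":0},{"x":0.4,"y":0,"z":2.9,"yaw":0},{"x":0.7,"y":0,"z":3.2,"yaw":0},{"x":0.7,"y":0,"z":3.2,"yaw":0}])

```text
clock: 7.98
eef_pos: [0.6295, -0.0316, 0.1382]
tool_rot: [0.054, 0.999, -0.0, 0.003]
ft_force: [-4.3, -0.6, 13.3]
grip_width: 0.0589
grasp_force: 68.3
```

move_arm(motion=[{"x":0.3,"y":0,"z":0.4,"yaw":0},{"x":0.6,"y":0,"z":0.8,"yaw":0},{"x":0.9,"y":0,"z":1.2,"yaw":0},{"x":1.2,"y":0,"z":1.6,"yaw":0},{"x":1.2,"y":0,"z":1.6,"yaw":0}])

```text
clock: 8.6
eef_pos: [0.617, -0.0299, 0.1211]
tool_rot: [0.054, 0.999, 0.0, 0.002]
ft_force: [-4.9, -0.2, 10.2]
grip_width: 0.0587
grasp_force: 70.9
```

```bash
python3 -c "
from h import *
plan(tcp(-51,16.6),tcp(-12,20.8),yaw_to=83.8)
b=bot.camera('scene')[200:300,190:310]
cv2.imwrite('pics/p2.png',cv2.resize(b,(600,500),interpolation=cv2.INTER_CUBIC))
"
```

```text
t 8.6 at [ 0.617  -0.0299  0.1211] ytool 83.77 Rz [ 0.005  0.    -1.   ] F [-4.9 -0.2 10.2] w 0.0587 g 70.9
  -> [ 0.6045 -0.0293  0.1058] shift cm [ 1.26 -0.08  1.52]
  -> [ 0.6433 -0.0335  0.11  ] shift cm [-2.64 -0.08  1.12]
  yaw -0.02526066030988261
```

View pics/p2.png

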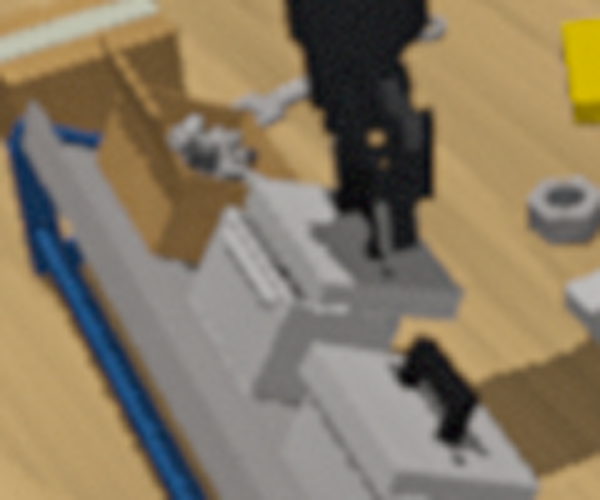

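The lid is pivoting in the grip as intended: at crop (350,240) it is tilted about halfway, with its uphill edge on the rim. I'll keep going until it lies parallel.

move_arm(motion=[{"x":0.3,"y":0,"z":0.4,"yaw":0},{"x":0.6,"y":0,"z":0.8,"yaw":0},{"x":0.9,"y":0,"z":1.1,"yaw":0},{"x":1.1,"y":0,"z":1.3,"yaw":0},{"x":1.1,"y":0,"z":1.3,"yaw":0}])

```text
clock: 9.28
eef_pos: [0.608, -0.0288, 0.1089]
tool_rot: [0.054, 0.999, -0.0, 0.004]
ft_force: [-2.0, 1.1, 10.6]
grip_width: 0.0588
grasp_force: 72.0
```

```bash
cat >> h.py <<'E'
def tin(x,z): # tcp for bar centre at tin coords (x,z) mm
    a=np.pi/6; return tcp(x*np.cos(a)-z*np.sin(a), x*np.sin(a)+z*np.cos(a))
def where():
    o=bot.get_obs();d=(np.array(o["eef_pos"])-RIM+[0,0,DZ])*1000;u=d@U;a=np.pi/6
    print("tin x,y,z",np.round([u*np.cos(a)+d[2]*np.sin(a),d@[.1085,.994,0],-u*np.sin(a)+d[2]*np.cos(a)],1))
E
python3 -c "
from h import *
where();plan(tin(-31,47),tin(0,47),tin(0,40),tin(0,33),tin(0,24),yaw_to=83.8)"
```

```text
tin x,y,z [-31.4   0.8  40.9]
t 9.28 at [ 0.608  -0.0288  0.1089] ytool 83.81 Rz [ 0.008 -0.001 -1.   ] F [-2.   1.1 10.6] w 0.0588 g 72.0
  -> [ 0.6052 -0.0293  0.1144] shift cm [ 0.27 -0.08 -0.55]
  -> [ 0.6318 -0.0323  0.1299] shift cm [-2.43 -0.08 -2.08]
  -> [ 0.6353 -0.0326  0.1238] shift cm [-2.77 -0.08 -1.47]
  -> [ 0.6388 -0.033   0.1178] shift cm [-3.12 -0.08 -0.86]
  -> [ 0.6433 -0.0335  0.11  ] shift cm [-3.56 -0.08 -0.08]
  yaw 0.01265740177248631
```

move_arm(motion=[{"x":0.3,"y":-0.1,"z":-0.5,"yaw":0},{"x":0.2,"y":-0.1,"z":-1.2,"yaw":0},{"x":-0.8,"y":-0.1,"z":-1.8,"yaw":0},{"x":-1.8,"y":-0.1,"z":-2.3,"yaw":0},{"x":-2.5,"y":-0.1,"z":-2.5,"yaw":0},{"x":-2.5,"y":-0.1,"z":-2.5,"yaw":0},{"x":-2.5,"y":-0.1,"z":-2.5,"yaw":0}])

```text
clock: 10.15
eef_pos: [0.6292, -0.0323, 0.1296]
tool_rot: [0.054, 0.999, 0.0, -0.001]
ft_force: [0.3, 0.0, -1.8]
grip_width: 0.0588
grasp_force: 70.5
```

```bash
python3 -c "
from h import *
where();plan(tin(0,40),tin(0,33),tin(0,24),yaw_to=83.8)
b=bot.camera('scene')[200:300,190:310]
cv2.imwrite('pics/p3.png',cv2.resize(b,(780,600),interpolation=cv2.INTER_CUBIC))
"
```

```text
tin x,y,z [-2.4 -0.4 48.1]
t 10.15 at [ 0.6292 -0.0323  0.1296] ytool 83.81 Rz [-0.002  0.    -1.   ] F [ 0.3  0.  -1.8] w 0.0588 g 70.5
  -> [ 0.6353 -0.0326  0.1238] shift cm [-0.61  0.03  0.58]
  -> [ 0.6388 -0.033   0.1178] shift cm [-0.97  0.03  1.19]
  -> [ 0.6433 -0.0335  0.11  ] shift cm [-1.42  0.03  1.96]
  yaw 0.009765144023063499
```

View pics/p3.png

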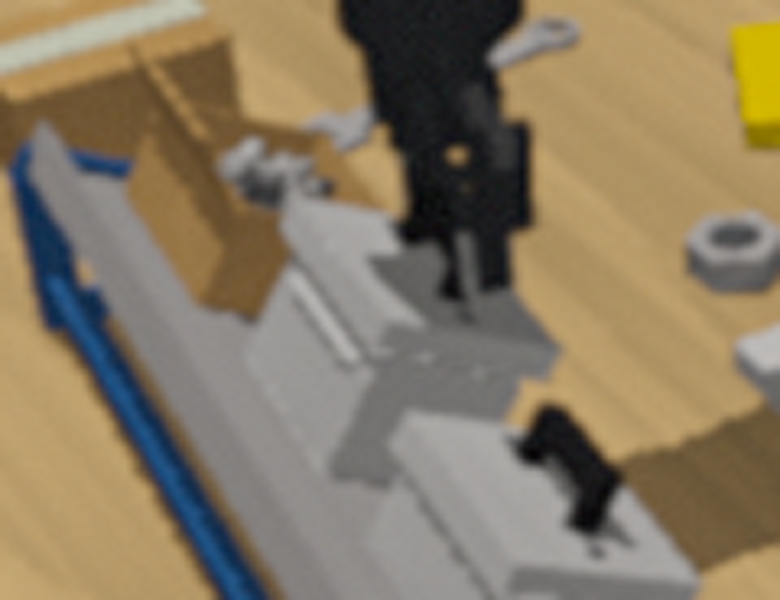

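The lid now hangs parallel to the tin, just above its rim (crop ~(420,280)). Lowering along the tin axis.

move_arm(motion=[{"x":-0.3,"y":0,"z":0.2,"yaw":0},{"x":-0.6,"y":0,"z":0.6,"yaw":0},{"x":-0.8,"y":0,"z":0.9,"yaw":0},{"x":-1.0,"y":0,"z":1.2,"yaw":0},{"x":-1.0,"y":0,"z":1.2,"yaw":0},{"x":-1.0,"y":0,"z":1.2,"yaw":0}])

```text
clock: 10.95
eef_pos: [0.638, -0.0332, 0.1199]
tool_rot: [0.054, 0.999, 0.0, -0.001]
ft_force: [-7.7, 0.6, 9.7]
grip_width: 0.0587
grasp_force: 72.3
```

```bash
python3 -c "
from h import *
where();plan(tin(0,33),tin(0,24),yaw_to=83.8)"
```

```text
tin x,y,z [ 0.4 -0.3 35.3]
t 10.95 at [ 0.638  -0.0332  0.1199] ytool 83.81 Rz [-0.003  0.    -1.   ] F [-7.7  0.6  9.7] w 0.0587 g 72.3
  -> [ 0.6388 -0.033   0.1178] shift cm [-0.08  0.03  0.21]
  -> [ 0.6433 -0.0335  0.11  ] shift cm [-0.53  0.03  0.99]
  yaw 0.01481997833880655
```

move_arm(motion=[{"x":-0.2,"y":0,"z":0.3,"yaw":0},{"x":-0.3,"y":0,"z":0.6,"yaw":0},{"x":-0.5,"y":0,"z":0.8,"yaw":0},{"x":-0.5,"y":0,"z":0.9,"yaw":0},{"x":-0.5,"y":0,"z":0.9,"yaw":0}])

```text
clock: 11.58
eef_pos: [0.6401, -0.0334, 0.1121]
tool_rot: [0.054, 0.999, 0.0, -0.004]
ft_force: [-20.5, 1.6, 18.5]
grip_width: 0.0584
grasp_force: 74.1
```

```bash
python3 -c "
from h import *
where();plan(tin(0,24),yaw_to=83.8)"
```

```text
tin x,y,z [-1.7 -0.3 27.4]
t 11.57 at [ 0.6401 -0.0334  0.1121] ytool 83.81 Rz [-0.007  0.001 -1.   ] F [-20.5   1.6  18.5] w 0.0584 g 74.1
  -> [ 0.6433 -0.0335  0.11  ] shift cm [-0.32  0.03  0.21]
  yaw 0.008343429991469975
```

move_arm(motion=[{"x":0,"y":0,"z":0.2,"yaw":0},{"x":0,"y":0,"z":0.4,"yaw":0},{"x":0,"y":0,"z":0.5,"yaw":0},{"x":0,"y":0,"z":0.5,"yaw":0}])

```text
clock: 12.08
eef_pos: [0.6403, -0.0334, 0.1109]
tool_rot: [0.054, 0.999, 0.0, -0.002]
ft_force: [-25.9, 2.5, 33.0]
grip_width: 0.0584
grasp_force: 76.5
```

```bash
python3 -c "
from h import *
where();plan(tin(0,24),yaw_to=83.8)"
```

```text
tin x,y,z [-2.1 -0.3 26.3]
t 12.07 at [ 0.6403 -0.0334  0.1109] ytool 83.79 Rz [-0.004  0.001 -1.   ] F [-25.9   2.5  33. ] w 0.0584 g 76.5
  -> [ 0.6433 -0.0335  0.11  ] shift cm [-0.3   0.03  0.09]
  yaw -0.006040162226000234
```

move_arm(motion=[{"x":0.2,"y":0,"z":-0.3,"yaw":0},{"x":0.4,"y":0,"z":-0.6,"yaw":0},{"x":0.4,"y":0,"z":-0.6,"yaw":0}])

```text
clock: 12.45
eef_pos: [0.6402, -0.0334, 0.1112]
tool_rot: [0.054, 0.999, 0.0, -0.0]
ft_force: [-6.4, 0.9, 6.2]
grip_width: 0.0589
grasp_force: 73.2
```

```bash
python3 -c "
from h import *
where();plan(tin(0,24),yaw_to=83.8)"
```

```text
tin x,y,z [-2.  -0.3 26.6]
t 12.45 at [ 0.6402 -0.0334  0.1112] ytool 83.81 Rz [-0.  0. -1.] F [-6.4  0.9  6.2] w 0.0589 g 73.2
  -> [ 0.6433 -0.0335  0.11  ] shift cm [-0.3   0.03  0.12]
  yaw 0.009897379285888519
```

move_arm(motion=[{"x":0,"y":0,"z":0,"yaw":0},{"x":0,"y":0,"z":0,"yaw":0},{"x":0,"y":0,"z":0,"yaw":0},{"x":0,"y":0,"z":-1,"yaw":0},{"x":0,"y":0,"z":-3,"yaw":0},{"x":0,"y":0,"z":-6,"yaw":0},{"x":2,"y":0,"z":-10,"yaw":0},{"x":6,"y":-3,"z":-12,"yaw":0},{"x":10,"y":-8,"z":-12,"yaw":0},{"x":14,"y":-12,"z":-12,"yaw":0},{"x":18,"y":-16,"z":-12,"yaw":0},{"x":20,"y":-18,"z":-12,"yaw":0},{"x":20,"y":-18,"z":-12,"yaw":0}], gripper=1)

```text
clock: 14.08
eef_pos: [0.4216, -0.1921, 0.2315]
tool_rot: [0.056, 0.998, -0.0, 0.001]
ft_force: [-0.3, 0.4, 0.7]
grip_width: 0.0855
grasp_force: 0.0
```

```bash
python3 -c "
from h import *
plan()
a=bot.camera('top');b=bot.camera('scene');cv2.imwrite('pics/top_e.png',a);cv2.imwrite('pics/sc_e.png',b)
cv2.imwrite('pics/e.png',np.hstack([cv2.resize(x,(400,400),interpolation=cv2.INTER_CUBIC) for x in(a[120:190,230:370][:, :],b[235:325,210:300])]))
"
```

```text
t 14.07 at [ 0.4216 -0.1921  0.2315] ytool 83.61 Rz [ 0.002 -0.001 -1.   ] F [-0.3  0.4  0.7] w 0.0855 g 0.0
```

View pics/e.png

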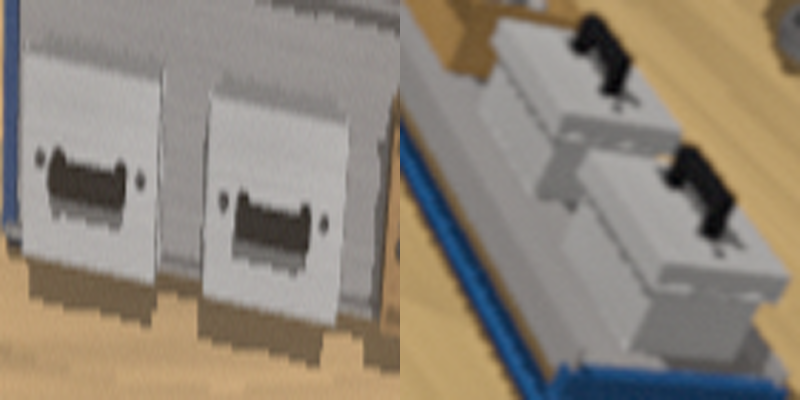

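```bash
python3 - <<'E'
from fit import *
from h import RIM
Rm=R(-.1087)
a=cv2.imread("pics/top_e.png",0);b=cv2.imread("pics/sc_e.png",0)
# shut lid template -> where does ours match, versus prediction for lid at home (and 8 mm high, and one-sided)
for cam,im,hs in(("top",a,20),("scene",b,13)):
    c=lambda y,h,x=0:proj(cam,RIM+Rm@(np.array([x,y,h])/1000))
    p=c(150,20); q=c(0,20)
    x,y=np.round(p).astype(int);t=im[y-hs:y+hs,x-hs:x+hs]
    X,Y=np.round(q).astype(int);s=im[Y-hs-8:Y+hs+8,X-hs-8:X+hs+8]
    # scale template for perspective
    k=np.linalg.norm(c(50,20)-c(-50,20))/np.linalg.norm(c(200,20)-c(100,20))
    T=cv2.warpAffine(im,np.array([[k,0,hs-k*p[0]],[0,k,hs-k*p[1]]]),(2*hs,2*hs),flags=cv2.INTER_CUBIC)
    m=cv2.matchTemplate(s,T,cv2.TM_CCOEFF_NORMED);_,v,_,l=cv2.minMaxLoc(m)
    f=lambda m0,m1,m2:(m0-m2)/(2*(m0-2*m1+m2)) 
    i,j=l[1],l[0];dx=f(m[i,j-1],m[i,j],m[i,j+1]);dy=f(m[i-1,j],m[i,j],m[i+1,j])
    print(cam,"score",round(v,2),"offset px from home",np.round([X-8+j+dx-q[0],Y-8+i+dy-q[1]],2),"8mm high:",(c(0,28)-q).round(2),"x+2mm:",(c(0,20,2)-q).round(2),"y+2",(c(2,20)-q).round(2))
E
```

```text
top score 0.98 offset px from home [-0.31  0.6 ] 8mm high: [-0.17  1.03] x+2mm: [ 0.08 -0.84] y+2 [-0.87 -0.09]
scene score 0.96 offset px from home [0.43 0.07] 8mm high: [ 1.13 -2.5 ] x+2mm: [-0.63 -0.12] y+2 [0.27 0.37]
```

```bash
python3 -c "
from workcell import bot
print(bot.job_done())"
```

```text
the job is handed in; nothing more can be done
None
```

The right-hand lid (near y = -0.245 m) is snapped home on the tin and released; a comparison with the neighbouring shut tin puts it at home height and about 1.5 mm off-centre. I picked it by size in the camera image, so I never tried or moved the other two, which still lie flat with their handles up; job handed in at about 14 s.

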